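Drive the stuck plug out of the valve block with the drift

TASK

A brass plug is stuck in the upright bore of the aluminium valve block. Take the steel drift from its holder, put its thin end into the bore from above and drive the plug down out of the block into the receiver underneath, until it bottoms on the rubber buffer, and keep it pressed there for about half a second with about 16 N (less than 12 N does not seat it; never press on the plug or the block with more than 22 N). Then stand the drift upright in its holder again, and leave the other things where they are.

Things in the scene. Friction and masses are not known exactly. Their poses are not given: they have to be found in the camera images.
- drift_grip (a point): steel drift: a round turned tool, 135 mm long, standing upright in the holder. Its lower 80 mm are a rod of 11 mm diameter with a flat bevelled end; the upper 55 mm are a grip of 16 mm diameter. About 0.12 kg. This point is on its axis in the middle of the grip, 107.5 mm above the rod's end and 27.5 mm below the top; z runs from the rod's end to the grip
- drift_tip (a point): centre of the flat lower end of the drift's rod; z points up the drift
- drift: the same drift; origin at the rod's end, z up the drift
- bore_mouth (a point): centre of the bore's upper mouth, on the top face of the valve block, 110 mm above the table. The bore is vertical, 15 mm in diameter, with a 1.5 mm chamfer, and runs 50 mm through the block. z is up
- stand: press-out stand, fixed to the table: 92 mm square dark base plate; on it a grey receiver (46 mm square, 52 mm high, slotted in front); on that the aluminium valve block, 58 mm square, from 60 to 110 mm above the table, with a brass port on either side. Origin at the centre of the underside, below the bore; z up
- plug_top (a point): centre of the top face of the brass plug in the bore (14.4 mm diameter, 16 mm high). At the start it lies somewhere 3 to 29 mm below the bore's mouth. The plug only slides along the bore and receiver and stays where it is left; it moves at about 7 N
- plug: the same plug; origin at the centre of its underside. It bottoms on a spring-backed rubber buffer in the receiver, whose height is set differently each time: the plug's top is then 53 to 65 mm below the bore's mouth. On the buffer the resistance jumps to about 9 N, then grows by about 4 N per mm; after 6 mm it is rigid
- holder_mouth (a point): centre of the hole's mouth in the top of the drift's holder, 45 mm above the table. The hole is vertical, 14 mm in diameter with a 2 mm chamfer, 41 mm deep; the drift's end stands on its floor. z is up
- holder: holder of the drift, fixed to the table: grey block 60 mm square, 45 mm high, on a 76 mm square, 4 mm thick foot plate. Origin at the centre of the underside, below the hole; z up
- vial: bystander: glass vial with a blue screw cap, 28 mm diameter, 58 mm high, upright between stand and holder; origin at its underside
- sand_timer: bystander: sand timer with green ends, 42 mm wide, 104 mm high, upright; origin at its underside
- screwdriver: bystander: screwdriver with a red handle, 176 mm long, 25 mm thick, lying; origin at its underside
- clamp_ring: bystander: clamp ring with a screw, 44 x 60 x 12 mm, lying flat; origin at its underside

How it is judged:
By the outcome, as a careful person would: the job done as asked, in the order asked, and still so for the second after the job is handed in, with the robot touching nothing.
It also fails if it takes over 72 s, if anything falls off the work surface, if the arm or the gripper's body presses on something with over 40 N, if the wrist force passes 120 N, or if a joint passes its speed limit or range.

ROBOT

A 6-joint arm with a two-finger parallel gripper is mounted at the origin on a cart in front of the work surface, level with it; the furniture and walls round the work are solid. World frame = base frame: x ahead of the robot, y to its left, z up, the work surface at z = 0. Lengths are in m, angles in rad, forces in N, time in s.
With the tool pointing down it reaches from about 0.275 to 0.75 m from the base axis. Payload 10.2 kg.
Tool frame: the origin (TCP) lies midway between the tips of the shut fingers; the grasp point (between the pads) lies 19 mm behind it; x points along the fingers, y is the direction in which the jaws open and shut, and the axes are right-handed (so a half turn about x gives the same grasp; the last joint's range is limited). The gripper opens to 85 mm and grips with 20 to 120 N. Pads are 22 mm wide; open, the fingers measure 114 mm over their backs; the gripper's body (76 mm by 85 mm) begins 54 mm behind the grasp point. The pads swing forward as they close: fully open they stand 13 mm farther back than shut.
Start: joints at [-1.518, 0.313, 1.498, -0, 1.331, -0.223], TCP at [0.143, -0.505, 0.231] pointing down, gripper open.
Joint ranges: [-2.94, 2.94], [-0.97, 2.17], [0.19, 2.56], [-1.23, 4.37], [0.02, 3.11], [-2.88, 2.88]. Speed limits (rad/s): [2.39, 2.39, 3.01, 3.14, 3.14, 3.14].

INTERFACE

Orientations are given as a unit quaternion [w, x, y, z].
In Python, from rig import observe, get_image, close_job, look_for, spot_point gives the robot as it stands. The module is installed in compiled form; this text tells all that it offers.
- The arm moves only by the tool jog_arm, never from a script. Its argument "commands" is a list of rows, each a list of 2 entries, a list of its own where there are three numbers: the shift along the world's x, y, z in mm, then the turn, a rotation vector about the world's x, y, z in rad. In form: [[[dx, dy, dz], [ax, ay, az]], ...]. A call has exactly 10 rows; each row is the pose to reach, as a shift and turn from the pose commanded when the call began; what a row does not reach only later rows make up. A row lasts 1/8 s, in which the tool goes at most 62.5 mm and 10.7 degrees, less where a joint would pass 70% of its speed; a pose out of reach is approached as far as the arm can. A call with a gripper value outside its range is refused whole. "fingers" is the closure in counts, from 0 (fully open) to 255 (shut), set as the call begins (left out, the last holds). The fingers move at their own pace and stop on an object; "newtons" is the grip in N (left out, the last holds). Time passes only in rows, so rows that repeat a pose let the fingers close, or fill a call up. It gives the time, the measured TCP pose, the force and the opening at its end, in the units of the state.
- observe(): the state, without advancing time (a new reading comes with each control period).
- get_image(name): name is "side" or "top" or "wrist"; returns a dict with "image" (480x640x3 uint8, blue, green, red), "fx", "fy", "cx", "cy" (pixels), "extrinsics" (4x4, takes a point from camera to world coordinates). Camera axes: x right, y down, z forward; pixel columns grow to the right and rows downward; lengths in m; the calibration is good to about 2 mm. A picture is of the moment at which its call begins. There is no depth.
- close_job(): hands the job in, once; it reports no verdict.
Trained networks look in the newest picture that a camera, given by its name, has taken for a name from the list of things; names that differ only in an ending like _2 or _b are one class to them, and where a whole thing is asked for, a point or a joint stands for the part that bears it (a point fixed in the world has none). Each returns a list of dicts, best first, with "score" (0 to 1); they miss things now and then, are a little off and sometimes report something else, mostly with a low value. They report only what shows in the picture. A call takes as long as a camera call.
- look_for(camera, thing): "rect" ([left, top, right, bottom] in pixels, round what is visible of it).
- spot_point(camera, thing): "location" ([column, row] in pixels: a listed point, or the origin of a listed thing).
The state is a dict: "clock": time; "qpos": joint angles; "dq": joint speeds; "tau": joint torques, N m; "ee_pos": TCP position; "tool_rot": TCP orientation; "force": force on the tool from outside, world axes, zero at the start; "torque": the same for the moment, N m; "gripper_width": opening from 0.0 (shut) to 1.0 (fully open).
Only numpy, scipy, OpenCV 4.12 (cv2) and the standard library are available. Lean on these libraries where they do the work, as an engineer would, in place of code of your own. Each camera call takes 0.05 s, during which the arm holds its last target. There are 200 camera calls.

## Working session

There is one attempt and no reset: what is moved stays moved. The work goes in short steps, Python scripts to look and compute and a tool call to move; the robot and the scene stay as the last step left them, time stands still between calls to the robot, and variables do not carry over. Pictures are saved under pics/ and viewed, about 8 in all and at most 12, crops included, and the job is handed in when it is done.

Besides the shell and the picture viewer there is one more tool, called after "Call:" as name([rows], argument=value, ...), one row to a line, values as JSON. jog_arm: Moves the arm, as the interface text tells. Its arguments: {"type":"object","properties":{"commands":{"type":"array","items":{"type":"array"}},"fingers":{"type":"number"},"newtons":{"type":"number"}},"required":["commands"]}

```bash
mkdir -p pics
cat > h.py <<'E'
import numpy as np, cv2
from rig import observe, get_image, close_job, look_for, spot_point
def ray(im,px):
    K=np.array([[im['fx'],0,im['cx']],[0,im['fy'],im['cy']],[0,0,1]])
    T=np.array(im['extrinsics']); d=T[:3,:3]@np.linalg.solve(K,[px[0],px[1],1]); return T[:3,3],d/np.linalg.norm(d)
def at_z(im,px,z):
    o,d=ray(im,px); return o+d*(z-o[2])/d[2]
def proj(im,p):
    T=np.array(im['extrinsics']); c=T[:3,:3].T@(np.array(p)-T[:3,3]); return [im['fx']*c[0]/c[2]+im['cx'],im['fy']*c[1]/c[2]+im['cy']]
def tri(rs):
    A=0;b=0
    for o,d in rs:
        P=np.eye(3)-np.outer(d,d);A=A+P;b=b+P@o
    return np.linalg.solve(A,b)
E
python3 - <<'E'
from h import *
np.set_printoptions(precision=4,suppress=True)
ims={}
for c in['side','top']:
    im=ims[c]=get_image(c); cv2.imwrite(f'pics/{c}0.png',im['image']); print(c,np.array(im['extrinsics'])[:3])
Z={'drift_grip':.1115,'bore_mouth':.11,'holder_mouth':.045,'stand':0,'holder':0,'vial':0,'sand_timer':0,'screwdriver':0,'clamp_ring':0,'plug_top':.095}
for t,z in Z.items():
    rs=[]
    for c in ims:
        r=spot_point(c,t)[:2]
        for q in r: print(t,c,round(q['score'],2),np.round(q['location']),at_z(ims[c],q['location'],z))
        if r: rs.append(ray(ims[c],r[0]['location']))
    if len(rs)==2: print('   tri',tri(rs))
print(observe())
E
```

```text
side [[-0.8082 -0.3837  0.4468  0.0612]
 [-0.5888  0.5068 -0.6297  0.6066]
 [ 0.0152 -0.772  -0.6355  0.7124]]
top [[-0.0027 -0.993   0.1185  0.3824]
 [-1.      0.0021 -0.0048 -0.0034]
 [ 0.0045 -0.1185 -0.9929  1.0936]]
drift_grip side 0.87 [269. 281.] [0.4825 0.1512 0.1115]
drift_grip top 0.62 [248. 252.] [0.4828 0.1489 0.1115]
   tri [0.4834 0.1495 0.1096]
bore_mouth side 0.65 [358. 231.] [ 0.4368 -0.049   0.11  ]
bore_mouth top 0.88 [344. 269.] [ 0.4459 -0.0541  0.11  ]
   tri [ 0.4439 -0.0558  0.1026]
holder_mouth side 0.59 [271. 309.] [0.4814 0.1518 0.045 ]
holder_mouth top 0.63 [251. 256.] [0.4807 0.1535 0.045 ]
   tri [0.4804 0.1531 0.0469]
stand side 0.56 [352. 274.] [ 0.442  -0.0483  0.    ]
stand side 0.4 [271. 307.] [0.5125 0.1172 0.    ]
stand top 0.84 [340. 276.] [ 0.4361 -0.049   0.    ]
   tri [ 0.4384 -0.0476  0.0021]
holder side 0.85 [267. 326.] [0.4892 0.1563 0.    ]
holder top 0.85 [253. 256.] [0.4832 0.1559 0.    ]
   tri [0.4851 0.1569 0.0029]
vial side 0.61 [285. 290.] [ 0.5195  0.067  -0.    ]
vial top 0.58 [293. 241.] [0.5192 0.061  0.    ]
vial top 0.47 [340
[... 348 characters left out ...]
  0.1861 -0.0111]
clamp_ring top 0.75 [420. 302.] [ 0.3756 -0.236   0.    ]
clamp_ring top 0.23 [293. 241.] [0.5196 0.0603 0.    ]
plug_top top 0.66 [247. 252.] [0.4838 0.1541 0.095 ]
plug_top top 0.38 [341. 269.] [ 0.4473 -0.0484  0.095 ]
{'clock': 1.1, 'qpos': array([-1.5184,  0.3129,  1.4977,  0.    ,  1.331 , -0.2234]), 'dq': array([ 0.0006,  0.0004,  0.0006, -0.0016,  0.    , -0.0003]), 'tau': array([ -0.0009, -41.2178, -25.9894,  -0.0003,   0.0006,   0.    ]), 'ee_pos': array([ 0.143 , -0.5052,  0.2313]), 'tool_rot': array([ 0.0972,  0.7004,  0.0972, -0.7004]), 'force': array([-1.4534,  0.1239,  0.2103]), 'torque': array([-0.0038,  0.0117, -0.0018]), 'gripper_width': 1.005842852723639}
```

Run:
```python
import cv2,numpy as np
from scipy.spatial.transform import Rotation as R
a=cv2.imread('pics/side0.png')[170:390,150:450];b=cv2.imread('pics/top0.png')[150:350,190:490]
cv2.imwrite('pics/c1.png',np.vstack([cv2.resize(a,(780,572))[:,:],]));cv2.imwrite('pics/c2.png',cv2.resize(b,(798,532),interpolation=cv2.INTER_CUBIC))
print(R.from_quat([.7004,.0972,-.7004,.0972]).as_matrix().round(3))
```

```text
[[ 0.     0.272 -0.962]
 [ 0.    -0.962 -0.272]
 [-1.     0.     0.   ]]
```

View pics/c1.png

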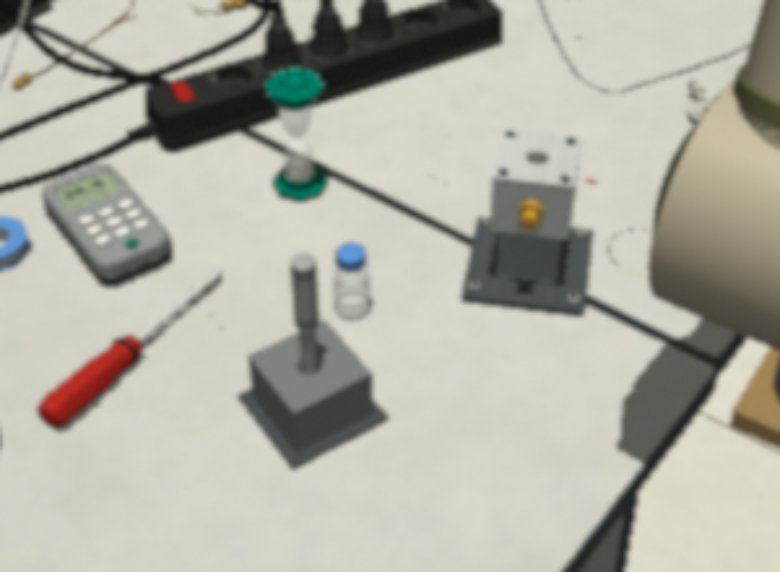

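View pics/c2.png

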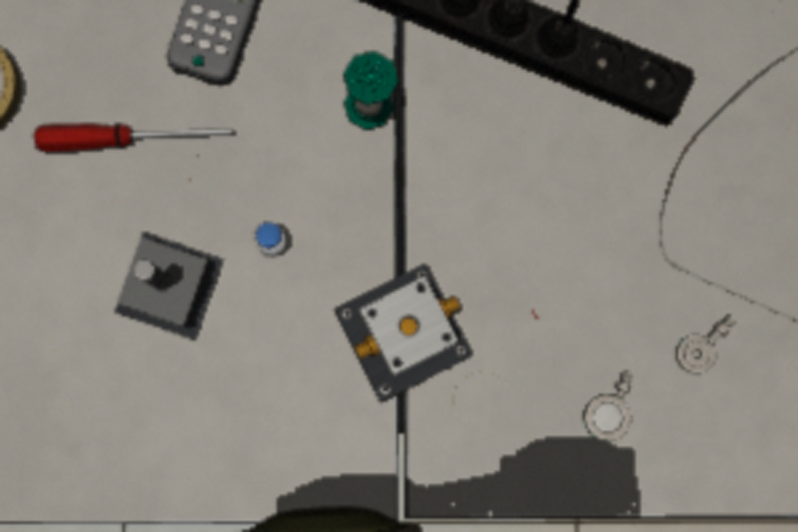

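The crops confirm the detections. The drift is upright at side pixel (267,271), the bore is at top pixel (343,272), and the vial stands between stand and holder. I'm moving towards the drift now and will refine with the wrist camera.

Call:
jog_arm([
  [[26, 52, 4], [0, 0, 0]],
  [[52, 104, 8], [0, 0, 0]],
  [[78, 156, 12], [0, 0, 0]],
  [[104, 208, 16], [0, 0, 0]],
  [[130, 260, 20], [0, 0, 0]],
  [[156, 312, 24], [0, 0, 0]],
  [[182, 364, 28], [0, 0, 0]],
  [[208, 416, 32], [0, 0, 0]],
  [[225, 450, 36], [0, 0, 0]],
  [[225, 450, 36], [0, 0, 0]],
], fingers=0, newtons=60)

```text
clock: 2.35
ee_pos: [0.3685, -0.0534, 0.2676]
tool_rot: [0.099, 0.7, 0.099, -0.7]
force: [-0.9, -0.1, 0.1]
gripper_width: 0.999
```

Run:
```python
from h import *
np.set_printoptions(precision=4,suppress=True)
o=observe(); print(o['clock'],o['ee_pos'],o['tool_rot'],o['force'],o['qpos'])
w=get_image('wrist'); cv2.imwrite('pics/w1.png',w['image']); print(np.array(w['extrinsics'])[:3])
for t,z in {'bore_mouth':.11,'plug_top':.095,'holder_mouth':.045,'drift_grip':.1115}.items():
    for q in spot_point('wrist',t)[:2]: print(t,round(q['score'],2),np.round(q['location']),at_z(w,q['location'],z))
```

```text
2.35 [ 0.3685 -0.0534  0.2676] [ 0.0988  0.7004  0.0986 -0.7   ] [-0.8996 -0.0807  0.1154] [-0.4618 -0.0651  1.8338  0.0002  1.3722  0.8289]
[[ 0.2753 -0.9249 -0.2621  0.4357]
 [-0.9614 -0.2647 -0.0758 -0.0341]
 [ 0.0008  0.2728 -0.9621  0.4099]]
bore_mouth 0.79 [344. 131.] [ 0.4402 -0.0532  0.11  ]
bore_mouth 0.69 [146.  29.] [0.4688 0.1066 0.11  ]
plug_top 0.68 [341. 132.] [ 0.4388 -0.052   0.095 ]
holder_mouth 0.94 [124.  15.] [0.4818 0.1573 0.045 ]
```

View pics/w1.png

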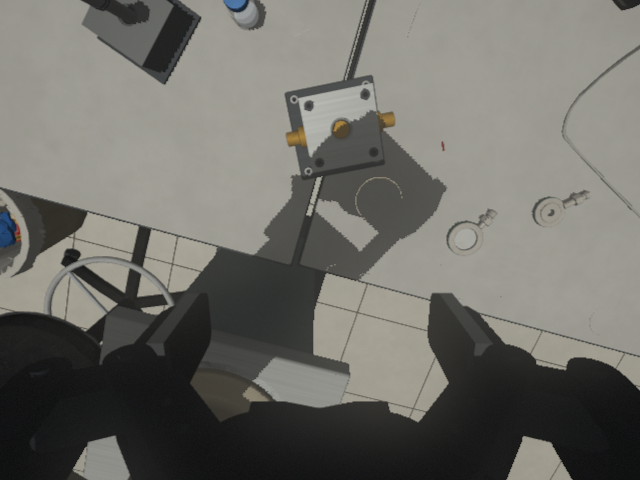

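The wrist picture shows the block's four screws centred at about (342,128), where the bore also sits, and the holder at top left. Next I'll compute refined points and look at the drift from closer.

Call:
jog_arm([
  [[8, 30, 2], [0, 0, 0]],
  [[16, 60, 2], [0, 0, 0]],
  [[24, 90, 2], [0, 0, 0]],
  [[32, 120, 2], [0, 0, 0]],
  [[40, 150, 2], [0, 0, 0]],
  [[44, 180, 2], [0, 0, 0]],
  [[44, 203, 2], [0, 0, 0]],
  [[44, 203, 2], [0, 0, 0]],
  [[44, 203, 2], [0, 0, 0]],
  [[44, 203, 2], [0, 0, 0]],
])

```text
clock: 3.85
ee_pos: [0.4121, 0.1469, 0.2693]
tool_rot: [0.097, 0.7, 0.097, -0.7]
force: [0.6, 0.5, 1.0]
gripper_width: 0.998
```

Run:
```python
from h import *
np.set_printoptions(precision=4,suppress=True)
t=get_image('top');s=get_image('side');print('bore top',at_z(t,(343.8,272.2),.11),'side',at_z(s,(356.5,230),.11),'tri',tri([ray(t,(343.8,272.2)),ray(s,(356.5,230))]))
print('drift top',at_z(t,(244.5,251.5),.139),at_z(s,(266.5,270.8),.139))
E2=np.array([[.2753,-.9249,-.2621,.4357],[-.9614,-.2647,-.0758,-.0341],[.0008,.2728,-.9621,.4099],[0,0,0,1]])
w=get_image('wrist'); cv2.imwrite('pics/w2.png',w['image']); print(np.array(w['extrinsics'])[:3],observe()['ee_pos'])
print('bore wrist',at_z(dict(w,extrinsics=E2),(342.2,128.3),.11))
for n,z in {'holder_mouth':.045,'drift_grip':.1115,'drift_tip':.004,'holder':0}.items():
    for q in spot_point('wrist',n)[:2]: print(n,round(q['score'],2),np.round(q['location']),at_z(w,q['location'],z))
```

```text
bore top [ 0.4389 -0.0534  0.11  ] side [ 0.4405 -0.051   0.11  ] tri [ 0.4401 -0.0528  0.1089]
drift top [0.4804 0.1525 0.139 ] [0.4807 0.1568 0.139 ]
[[ 0.2701 -0.9262 -0.263   0.4794]
 [-0.9628 -0.2597 -0.0743  0.1662]
 [ 0.0006  0.2733 -0.9619  0.4117]] [0.412  0.1473 0.2693]
bore wrist [ 0.4416 -0.0516  0.11  ]
holder_mouth 0.64 [332. 128.] [0.4839 0.1543 0.045 ]
drift_grip 0.61 [333. 128.] [0.4833 0.1559 0.1115]
holder 0.67 [492. 216.] [ 0.4404 -0.0512  0.    ]
holder 0.56 [329. 128.] [0.4834 0.1556 0.    ]
```

View pics/w2.png

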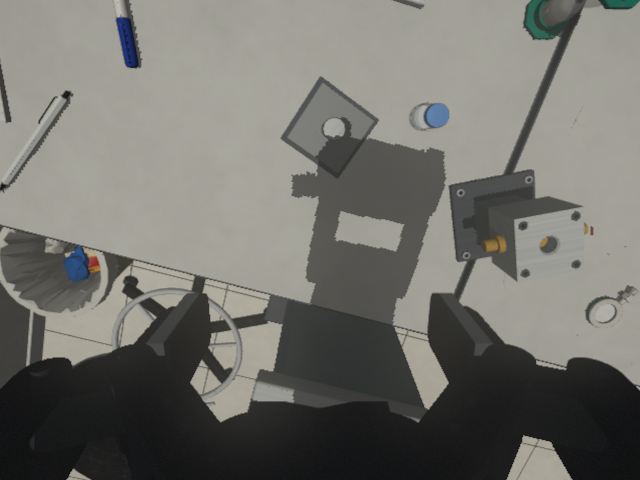

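The drift's top is centred at (333,128), which agrees with the holder's centre. The drift is therefore at about (0.482, 0.154) and the bore at about (0.440, -0.0525). I'm descending on the grip now.

Call:
jog_arm([
  [[40, 4, 0], [0, 0, 0]],
  [[70, 7, 0], [0, 0, 0]],
  [[70, 7, -25], [0, 0, 0]],
  [[70, 7, -50], [0, 0, 0]],
  [[70, 7, -80], [0, 0, 0]],
  [[70, 7, -105], [0, 0, 0]],
  [[70, 7, -130], [0, 0, 0]],
  [[70, 7, -155], [0, 0, 0]],
  [[70, 7, -174], [0, 0, 0]],
  [[70, 7, -174], [0, 0, 0]],
])

```text
clock: 5.45
ee_pos: [0.4813, 0.1548, 0.0944]
tool_rot: [-0.097, -0.699, -0.097, 0.701]
force: [0.9, 1.1, 0.3]
gripper_width: 0.999
```

Run:
```python
from h import *
o=observe(); print(o['ee_pos'],o['force'])
im=get_image('wrist'); s=get_image('side')
cv2.imwrite('pics/w3.png',np.hstack([im['image'][150:450,130:510],cv2.resize(s['image'][190:370,180:390],(420,360))[:300]]))
```

```text
[0.48132916 0.1547825  0.09437153] [0.88457703 1.14655052 0.29417316]
```

View pics/w3.png

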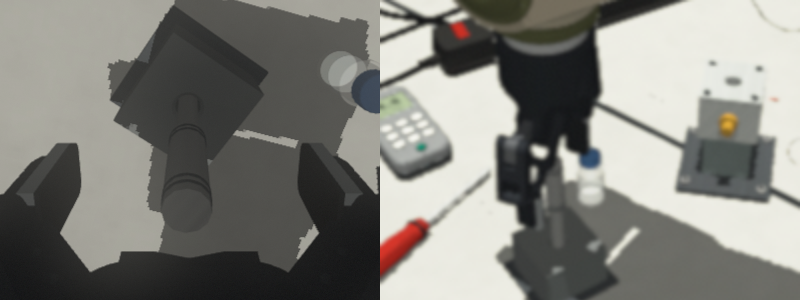

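Run:
```python
from h import *
im=get_image('wrist')
print(at_z(im,(317,357),.139), proj(im,[.4813,.1548,.139]))
e=observe();print(e['ee_pos'])
```

```text
[0.48410966 0.1560399  0.139     ] [np.float64(318.39475211264806), np.float64(365.47599686891147)]
[0.48246531 0.15489003 0.09617146]
```

Call:
jog_arm([
  [[1, 0, 0], [0, 0, 0]],
  [[1, 0, 0], [0, 0, 0]],
  [[1, 0, 0], [0, 0, 0]],
  [[1, 0, 0], [0, 0, 0]],
  [[1, 0, 0], [0, 0, 0]],
  [[1, 0, 0], [0, 0, 0]],
  [[1, 0, 0], [0, 0, 0]],
  [[1, 0, 0], [0, 0, 0]],
  [[1, 0, 0], [0, 0, 0]],
  [[1, 0, 0], [0, 0, 0]],
], fingers=255, newtons=90)

```text
clock: 6.85
ee_pos: [0.483, 0.155, 0.0955]
tool_rot: [0.097, 0.701, 0.097, -0.7]
force: [-2.0, 3.3, 4.7]
gripper_width: 0.15
```

Call:
jog_arm([
  [[0, 0, 10], [0, 0, 0]],
  [[0, 0, 25], [0, 0, 0]],
  [[0, 0, 40], [0, 0, 0]],
  [[0, 0, 55], [0, 0, 0]],
  [[0, 0, 70], [0, 0, 0]],
  [[0, 0, 85], [0, 0, 0]],
  [[0, 0, 100], [0, 0, 0]],
  [[0, 0, 115], [0, 0, 0]],
  [[0, 0, 125], [0, 0, 0]],
  [[0, 0, 125], [0, 0, 0]],
])

```text
clock: 8.1
ee_pos: [0.4832, 0.1549, 0.2209]
tool_rot: [0.097, 0.701, 0.097, -0.7]
force: [0.9, 0.2, -0.8]
gripper_width: 0.148
```

Run:
```python
from h import *
o=observe(); print(o['clock'],o['ee_pos'],o['tool_rot'],o['force'],o['torque'],o['gripper_width'])
im=get_image('wrist'); s=get_image('side')
for c,i in (('wrist',im),('side',s)):
    for n in('drift_grip','drift_tip'):
        for q in spot_point(c,n)[:1]: print(c,n,q,proj(i,o['ee_pos']-[0,0,.0885+.002]),at_z(i,q['location'],o['ee_pos'][2]+(.019 if 'grip' in n else -.0905)))
cv2.imwrite('pics/w4.png',np.hstack([im['image'][150:450,130:510],cv2.resize(s['image'][170:320,170:380],(420,300))]))
```

```text
8.1 [0.48316865 0.1548758  0.2208895 ] [ 0.0972123   0.70077568  0.09719095 -0.70001224] [ 0.86587058  0.20656386 -0.8355673 ] [ 0.08957531  0.02489006 -0.0318894 ] 0.14791606444236438
wrist drift_grip {'location': [318.4, 317.7], 'score': 0.59} [np.float64(318.81230766810205), np.float64(239.5028708856574)] [0.48544455 0.15572449 0.2398895 ]
wrist drift_tip {'location': [315.8, 237.7], 'score': 0.73} [np.float64(318.81230766810205), np.float64(239.5028708856574)] [0.48382555 0.15712652 0.1303895 ]
side drift_grip {'location': [260.0, 219.1], 'score': 0.55} [np.float64(266.3674605417357), np.float64(273.4208350028817)] [0.48777452 0.15596836 0.2398895 ]
side drift_tip {'location': [265.6, 276.5], 'score': 0.88} [np.float64(266.3674605417357), np.float64(273.4208350028817)] [0.47947185 0.16110794 0.1303895 ]
```

View pics/w4.png

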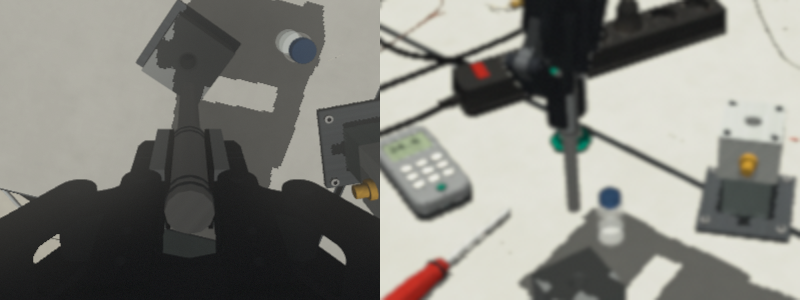

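Drift held upright: rod end at wrist pixel (316,238) and side pixel (266,276), within 2-3 pixels of prediction. I'm moving it above the bore.

Call:
jog_arm([
  [[0, 0, 10], [0, 0, 0]],
  [[-5, -25, 10], [0, 0, 0]],
  [[-11, -55, 10], [0, 0, 0]],
  [[-18, -90, 10], [0, 0, 0]],
  [[-26, -125, 10], [0, 0, 0]],
  [[-33, -160, 10], [0, 0, 0]],
  [[-39, -190, 10], [0, 0, 0]],
  [[-42.5, -208.3, 10], [0, 0, 0]],
  [[-42.5, -208.3, 0], [0, 0, 0]],
  [[-42.5, -208.3, -8], [0, 0, 0]],
])

```text
clock: 9.65
ee_pos: [0.4404, -0.0529, 0.2117]
tool_rot: [-0.097, -0.7, -0.097, 0.7]
force: [0.3, 1.4, -1.5]
gripper_width: 0.154
```

Run:
```python
from h import *
o=observe(); print(o['clock'],o['ee_pos'],o['force'],o['torque'])
p=o['ee_pos']; V=[]
for c,r in (('wrist',(130,510,150,450)),('side',(300,420,160,260)),('top',(280,400,220,320))):
    i=get_image(c)
    for n,z in(('drift_tip',p[2]-.0912),('bore_mouth',.11)):
        for q in spot_point(c,n)[:1]: print(c,n,round(q['score'],2),q['location'],at_z(i,q['location'],z))
    a=i['image'][r[2]:r[3],r[0]:r[1]]; V.append(cv2.resize(a,(int(a.shape[1]*300/a.shape[0]),300),interpolation=cv2.INTER_CUBIC))
cv2.imwrite('pics/w5.png',np.hstack(V[:2]))
```

```text
9.65 [ 0.44041895 -0.05288098  0.2117196 ] [ 0.28956294  1.43400198 -1.46341126] [-0.00138486 -0.04551903 -0.00664831]
wrist drift_tip 0.7 [317.0, 228.9] [ 0.44675565 -0.0497781   0.1205196 ]
wrist bore_mouth 0.64 [317.8, 234.3] [ 0.44043869 -0.05206868  0.11      ]
side drift_tip 0.72 [360.3, 225.5] [ 0.435496   -0.05499472  0.1205196 ]
side bore_mouth 0.65 [357.7, 230.7] [ 0.43758339 -0.05059744  0.11      ]
top bore_mouth 0.79 [347.2, 270.0] [ 0.44351564 -0.06061592  0.11      ]
```

View pics/w5.png

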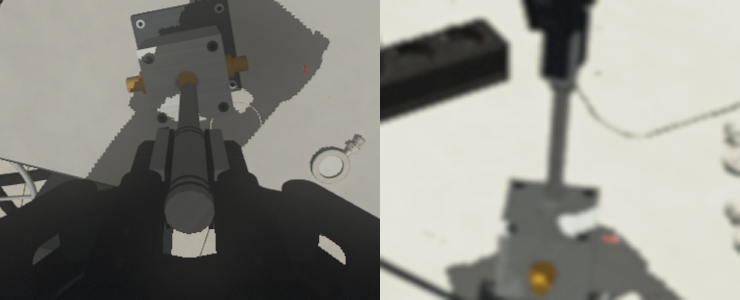

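Run:
```python
from h import *
i=get_image('wrist'); s=get_image('side'); p=observe()['ee_pos']
f=lambda a,g:np.uint8(255*(a/255.)**g)
cv2.imwrite('pics/w6.png',np.hstack([cv2.resize(f(i['image'][180:280,265:365],.5),(500,500),interpolation=cv2.INTER_CUBIC),cv2.resize(f(s['image'][190:250,330:390],.5),(300,300),interpolation=cv2.INTER_CUBIC)[[*range(300)]+[0]*200]]))
for n,im in(('w',i),('s',s)): print(n,proj(im,[p[0],p[1],p[2]-.0912]),proj(im,[.44,-.053,.11]),proj(im,[.445,-.053,.11]),proj(im,[.44,-.048,.11]))
```

```text
w [np.float64(318.9500366783063), np.float64(239.1744454752612)] [np.float64(318.12443675922475), np.float64(235.04026603806636)] [np.float64(320.09003951116415), np.float64(228.32785740959451)] [np.float64(311.1649614317504), np.float64(233.1556437499126)]
s [np.float64(357.58437381397164), np.float64(224.60907618139757)] [np.float64(357.3047831613598), np.float64(229.56638844138703)] [np.float64(355.04997784275247), np.float64(228.55672683619207)] [np.float64(355.8470920359688), np.float64(230.905686655345)]
```

View pics/w6.png

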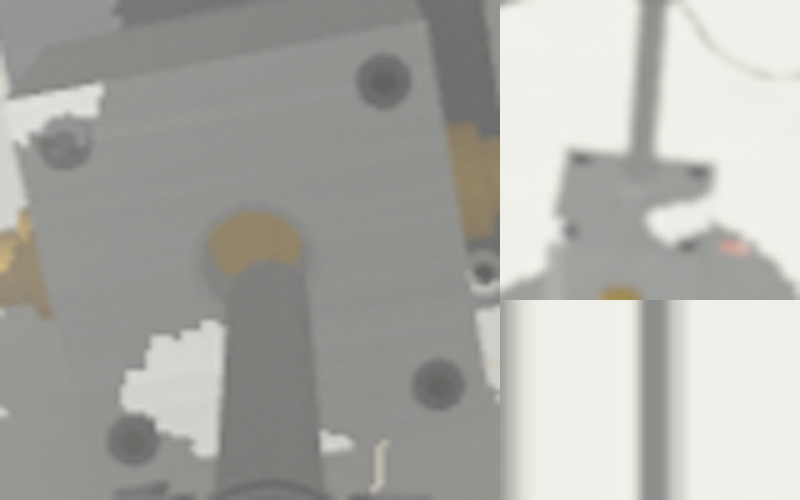

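In the wrist crop the screws put the bore centre at px (315.8,232.5). The rod end is at (319,239), exactly where the TCP predicts it. The correction is therefore about (+1, +2) mm, and the side view agrees. I'm entering gently.

Call:
jog_arm([
  [[1, 2, 0], [0, 0, 0]],
  [[1, 2, -2], [0, 0, 0]],
  [[1, 2, -4], [0, 0, 0]],
  [[1, 2, -6], [0, 0, 0]],
  [[1, 2, -8], [0, 0, 0]],
  [[1, 2, -9], [0, 0, 0]],
  [[1, 2, -10], [0, 0, 0]],
  [[1, 2, -11], [0, 0, 0]],
  [[1, 2, -11.5], [0, 0, 0]],
  [[1, 2, -11.5], [0, 0, 0]],
])

```text
clock: 11.45
ee_pos: [0.4414, -0.0515, 0.2008]
tool_rot: [-0.097, -0.7, -0.097, 0.7]
force: [0.4, -0.2, -1.5]
gripper_width: 0.15
```

Call:
jog_arm([
  [[0, 0, -0.3], [0, 0, 0]],
  [[0, 0, -0.6], [0, 0, 0]],
  [[0, 0, -0.9], [0, 0, 0]],
  [[0, 0, -1.2], [0, 0, 0]],
  [[0, 0, -1.5], [0, 0, 0]],
  [[0, 0, -1.5], [0, 0, 0]],
  [[0, 0, -1.5], [0, 0, 0]],
  [[0, 0, -1.5], [0, 0, 0]],
  [[0, 0, -1.5], [0, 0, 0]],
  [[0, 0, -1.5], [0, 0, 0]],
])

```text
clock: 12.7
ee_pos: [0.4415, -0.0515, 0.1993]
tool_rot: [0.097, 0.7, 0.097, -0.7]
force: [1.1, 0.4, -1.3]
gripper_width: 0.151
```

Call:
jog_arm([
  [[0, 0, -0.5], [0, 0, 0]],
  [[0, 0, -1], [0, 0, 0]],
  [[0, 0, -1.5], [0, 0, 0]],
  [[0, 0, -2], [0, 0, 0]],
  [[0, 0, -2.5], [0, 0, 0]],
  [[0, 0, -3], [0, 0, 0]],
  [[0, 0, -3.5], [0, 0, 0]],
  [[0, 0, -4], [0, 0, 0]],
  [[0, 0, -4.5], [0, 0, 0]],
  [[0, 0, -4.5], [0, 0, 0]],
])

```text
clock: 13.95
ee_pos: [0.4415, -0.0515, 0.1948]
tool_rot: [-0.097, -0.7, -0.097, 0.7]
force: [-0.2, -0.4, -1.0]
gripper_width: 0.149
```

Call:
jog_arm([
  [[0, 0, -2], [0, 0, 0]],
  [[0, 0, -4], [0, 0, 0]],
  [[0, 0, -6], [0, 0, 0]],
  [[0, 0, -8], [0, 0, 0]],
  [[0, 0, -10], [0, 0, 0]],
  [[0, 0, -12], [0, 0, 0]],
  [[0, 0, -14], [0, 0, 0]],
  [[0, 0, -16], [0, 0, 0]],
  [[0, 0, -18], [0, 0, 0]],
  [[0, 0, -20], [0, 0, 0]],
])

```text
clock: 15.2
ee_pos: [0.4417, -0.0515, 0.1753]
tool_rot: [0.097, 0.701, 0.097, -0.7]
force: [-0.0, 1.2, 5.4]
gripper_width: 0.148
```

Call:
jog_arm([
  [[0, 0, -2], [0, 0, 0]],
  [[0, 0, -4], [0, 0, 0]],
  [[0, 0, -6], [0, 0, 0]],
  [[0, 0, -8], [0, 0, 0]],
  [[0, 0, -10], [0, 0, 0]],
  [[0, 0, -12], [0, 0, 0]],
  [[0, 0, -14], [0, 0, 0]],
  [[0, 0, -16], [0, 0, 0]],
  [[0, 0, -18], [0, 0, 0]],
  [[0, 0, -20], [0, 0, 0]],
])

```text
clock: 16.45
ee_pos: [0.4417, -0.0515, 0.1553]
tool_rot: [0.097, 0.701, 0.097, -0.7]
force: [-1.1, 0.8, 4.7]
gripper_width: 0.15
```

Call:
jog_arm([
  [[0, 0, -0.4], [0, 0, 0]],
  [[0, 0, -0.8], [0, 0, 0]],
  [[0, 0, -1.2], [0, 0, 0]],
  [[0, 0, -1.6], [0, 0, 0]],
  [[0, 0, -2], [0, 0, 0]],
  [[0, 0, -2.4], [0, 0, 0]],
  [[0, 0, -2.8], [0, 0, 0]],
  [[0, 0, -3.2], [0, 0, 0]],
  [[0, 0, -3.6], [0, 0, 0]],
  [[0, 0, -4], [0, 0, 0]],
])

```text
clock: 17.7
ee_pos: [0.4417, -0.0515, 0.1513]
tool_rot: [0.097, 0.701, 0.097, -0.7]
force: [-0.2, 0.7, 5.4]
gripper_width: 0.145
```

Call:
jog_arm([
  [[0, 0, -0.3], [0, 0, 0]],
  [[0, 0, -0.6], [0, 0, 0]],
  [[0, 0, -0.9], [0, 0, 0]],
  [[0, 0, -1.2], [0, 0, 0]],
  [[0, 0, -1.5], [0, 0, 0]],
  [[0, 0, -1.8], [0, 0, 0]],
  [[0, 0, -2], [0, 0, 0]],
  [[0, 0, -2], [0, 0, 0]],
  [[0, 0, -2], [0, 0, 0]],
  [[0, 0, -2], [0, 0, 0]],
])

```text
clock: 18.95
ee_pos: [0.4417, -0.0515, 0.1492]
tool_rot: [0.097, 0.701, 0.097, -0.7]
force: [-0.4, 0.9, 5.5]
gripper_width: 0.151
```

Call:
jog_arm([
  [[0, 0, -0.3], [0, 0, 0]],
  [[0, 0, -0.6], [0, 0, 0]],
  [[0, 0, -0.9], [0, 0, 0]],
  [[0, 0, -1.2], [0, 0, 0]],
  [[0, 0, -1.5], [0, 0, 0]],
  [[0, 0, -1.8], [0, 0, 0]],
  [[0, 0, -2], [0, 0, 0]],
  [[0, 0, -2], [0, 0, 0]],
  [[0, 0, -2], [0, 0, 0]],
  [[0, 0, -2], [0, 0, 0]],
])

```text
clock: 20.2
ee_pos: [0.4417, -0.0515, 0.1473]
tool_rot: [0.097, 0.701, 0.097, -0.7]
force: [-0.6, 0.1, 5.7]
gripper_width: 0.146
```

Call:
jog_arm([
  [[0, 0, -0.3], [0, 0, 0]],
  [[0, 0, -0.6], [0, 0, 0]],
  [[0, 0, -0.9], [0, 0, 0]],
  [[0, 0, -1.2], [0, 0, 0]],
  [[0, 0, -1.5], [0, 0, 0]],
  [[0, 0, -1.8], [0, 0, 0]],
  [[0, 0, -2], [0, 0, 0]],
  [[0, 0, -2], [0, 0, 0]],
  [[0, 0, -2], [0, 0, 0]],
  [[0, 0, -2], [0, 0, 0]],
])

```text
clock: 21.45
ee_pos: [0.4417, -0.0514, 0.1452]
tool_rot: [0.097, 0.701, 0.097, -0.7]
force: [-0.7, 2.0, 5.5]
gripper_width: 0.148
```

Call:
jog_arm([
  [[0, 0, -0.3], [0, 0, 0]],
  [[0, 0, -0.6], [0, 0, 0]],
  [[0, 0, -0.9], [0, 0, 0]],
  [[0, 0, -1.2], [0, 0, 0]],
  [[0, 0, -1.5], [0, 0, 0]],
  [[0, 0, -1.8], [0, 0, 0]],
  [[0, 0, -2], [0, 0, 0]],
  [[0, 0, -2], [0, 0, 0]],
  [[0, 0, -2], [0, 0, 0]],
  [[0, 0, -2], [0, 0, 0]],
])

```text
clock: 22.7
ee_pos: [0.4417, -0.0515, 0.1432]
tool_rot: [0.097, 0.701, 0.097, -0.7]
force: [-1.6, 0.1, 4.8]
gripper_width: 0.149
```

Call:
jog_arm([
  [[0, 0, -0.3], [0, 0, 0]],
  [[0, 0, -0.6], [0, 0, 0]],
  [[0, 0, -0.9], [0, 0, 0]],
  [[0, 0, -1.2], [0, 0, 0]],
  [[0, 0, -1.5], [0, 0, 0]],
  [[0, 0, -1.8], [0, 0, 0]],
  [[0, 0, -2], [0, 0, 0]],
  [[0, 0, -2], [0, 0, 0]],
  [[0, 0, -2], [0, 0, 0]],
  [[0, 0, -2], [0, 0, 0]],
])

```text
clock: 23.95
ee_pos: [0.4416, -0.0515, 0.1412]
tool_rot: [0.097, 0.701, 0.097, -0.7]
force: [-0.2, 1.7, 5.2]
gripper_width: 0.149
```

Call:
jog_arm([
  [[0, 0, -0.3], [0, 0, 0]],
  [[0, 0, -0.6], [0, 0, 0]],
  [[0, 0, -0.9], [0, 0, 0]],
  [[0, 0, -1.2], [0, 0, 0]],
  [[0, 0, -1.5], [0, 0, 0]],
  [[0, 0, -1.8], [0, 0, 0]],
  [[0, 0, -2], [0, 0, 0]],
  [[0, 0, -2], [0, 0, 0]],
  [[0, 0, -2], [0, 0, 0]],
  [[0, 0, -2], [0, 0, 0]],
])

```text
clock: 25.2
ee_pos: [0.4417, -0.0515, 0.1392]
tool_rot: [0.097, 0.701, 0.097, -0.7]
force: [-1.8, 0.6, 4.6]
gripper_width: 0.151
```

Call:
jog_arm([
  [[0, 0, -0.3], [0, 0, 0]],
  [[0, 0, -0.6], [0, 0, 0]],
  [[0, 0, -0.9], [0, 0, 0]],
  [[0, 0, -1.2], [0, 0, 0]],
  [[0, 0, -1.5], [0, 0, 0]],
  [[0, 0, -1.8], [0, 0, 0]],
  [[0, 0, -2], [0, 0, 0]],
  [[0, 0, -2], [0, 0, 0]],
  [[0, 0, -2], [0, 0, 0]],
  [[0, 0, -2], [0, 0, 0]],
])

```text
clock: 26.45
ee_pos: [0.4416, -0.0515, 0.1371]
tool_rot: [0.097, 0.701, 0.097, -0.7]
force: [-0.8, 0.0, 4.1]
gripper_width: 0.151
```

Call:
jog_arm([
  [[0, 0, -0.3], [0, 0, 0]],
  [[0, 0, -0.6], [0, 0, 0]],
  [[0, 0, -0.9], [0, 0, 0]],
  [[0, 0, -1.2], [0, 0, 0]],
  [[0, 0, -1.5], [0, 0, 0]],
  [[0, 0, -1.8], [0, 0, 0]],
  [[0, 0, -2], [0, 0, 0]],
  [[0, 0, -2], [0, 0, 0]],
  [[0, 0, -2], [0, 0, 0]],
  [[0, 0, -2], [0, 0, 0]],
])

```text
clock: 27.7
ee_pos: [0.4419, -0.0515, 0.1357]
tool_rot: [0.097, 0.701, 0.097, -0.7]
force: [-1.5, 1.7, 10.7]
gripper_width: 0.147
```

Run:
```python
from h import *
i=get_image('wrist'); s=get_image('side'); F=[]
for k in range(2): F.append(observe()['force'][2]); get_image('top')
print(F)
f=lambda a,g:np.uint8(255*(a/255.)**g)
cv2.imwrite('pics/w7.png',np.hstack([f(i['image'][150:450,130:510],.5),cv2.resize(f(s['image'][180:280,300:440],.6),(420,300),interpolation=cv2.INTER_CUBIC)]))
```

```text
[np.float64(11.414968765555265), np.float64(11.658172747606454)]
```

View pics/w7.png

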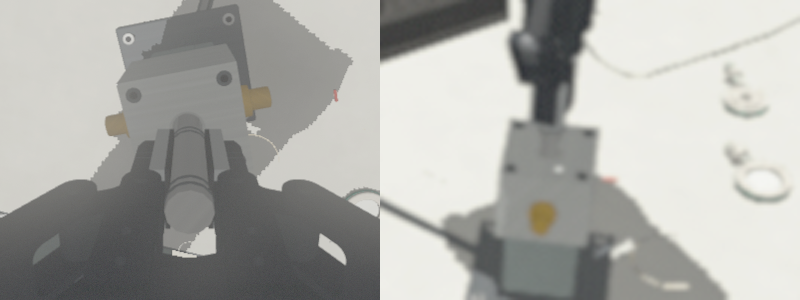

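The drift hasn't slipped: its top is at wrist crop (189,210), as before. The buffer is reached and the force is about 12.5 N including the weight offset. I'm pressing a bit more.

Call:
jog_arm([
  [[0, 0, -0.3], [0, 0, 0]],
  [[0, 0, -0.6], [0, 0, 0]],
  [[0, 0, -0.9], [0, 0, 0]],
  [[0, 0, -0.9], [0, 0, 0]],
  [[0, 0, -0.9], [0, 0, 0]],
  [[0, 0, -0.9], [0, 0, 0]],
  [[0, 0, -0.9], [0, 0, 0]],
  [[0, 0, -0.9], [0, 0, 0]],
  [[0, 0, -0.9], [0, 0, 0]],
  [[0, 0, -0.9], [0, 0, 0]],
])

```text
clock: 29.15
ee_pos: [0.442, -0.0515, 0.135]
tool_rot: [0.097, 0.701, 0.097, -0.7]
force: [-2.2, 0.7, 13.2]
gripper_width: 0.15
```

Run:
```python
from h import *
F=[]
for k in range(4): F.append(observe()['force'][2]); get_image('top')
print(F,observe()['ee_pos'])
```

```text
[np.float64(13.239067579599112), np.float64(13.902496921578356), np.float64(14.186015617448628), np.float64(13.200978840087082)] [ 0.44200238 -0.05151402  0.13506619]
```

Call:
jog_arm([
  [[0, 0, -0.2], [0, 0, 0]],
  [[0, 0, -0.4], [0, 0, 0]],
  [[0, 0, -0.4], [0, 0, 0]],
  [[0, 0, -0.4], [0, 0, 0]],
  [[0, 0, -0.4], [0, 0, 0]],
  [[0, 0, -0.4], [0, 0, 0]],
  [[0, 0, -0.4], [0, 0, 0]],
  [[0, 0, -0.4], [0, 0, 0]],
  [[0, 0, -0.4], [0, 0, 0]],
  [[0, 0, -0.4], [0, 0, 0]],
])

```text
clock: 30.6
ee_pos: [0.442, -0.0515, 0.1347]
tool_rot: [0.097, 0.701, 0.097, -0.7]
force: [-2.8, 2.3, 14.4]
gripper_width: 0.148
```

Run:
```python
from h import *
F=[]
for k in range(3): F.append(observe()['force'][2]); get_image('top')
print(F,observe()['ee_pos'])
```

```text
[np.float64(14.388505638850479), np.float64(15.044595258386687), np.float64(14.762972255318287)] [ 0.44204646 -0.05150066  0.13475559]
```

About 16 N was held for over a second. I'm withdrawing and going back to the holder.

Call:
jog_arm([
  [[0, 0, 5], [0, 0, 0]],
  [[0, 0, 15], [0, 0, 0]],
  [[0, 0, 25], [0, 0, 0]],
  [[0, 0, 35], [0, 0, 0]],
  [[0, 0, 47], [0, 0, 0]],
  [[0, 0, 59], [0, 0, 0]],
  [[0, 0, 71], [0, 0, 0]],
  [[0, 0, 83], [0, 0, 0]],
  [[0, 0, 95], [0, 0, 0]],
  [[0, 0, 95], [0, 0, 0]],
])

```text
clock: 32.0
ee_pos: [0.4418, -0.0516, 0.2293]
tool_rot: [0.097, 0.701, 0.097, -0.7]
force: [0.0, -0.2, -1.3]
gripper_width: 0.153
```

Call:
jog_arm([
  [[5, 25, 0], [0, 0, 0]],
  [[11, 55, 0], [0, 0, 0]],
  [[18, 90, 0], [0, 0, 0]],
  [[25, 123, 0], [0, 0, 0]],
  [[31, 155, 0], [0, 0, 0]],
  [[37, 185, 0], [0, 0, 0]],
  [[41.5, 206.3, 0], [0, 0, 0]],
  [[41.5, 206.3, -20], [0, 0, 0]],
  [[41.5, 206.3, -45], [0, 0, 0]],
  [[41.5, 206.3, -72], [0, 0, 0]],
])

```text
clock: 33.25
ee_pos: [0.4827, 0.1549, 0.1553]
tool_rot: [-0.097, -0.7, -0.097, 0.701]
force: [0.3, -0.6, -1.0]
gripper_width: 0.15
```

Run:
```python
from h import *
o=observe(); print(o['clock'],o['ee_pos'],o['force'],o['torque'])
i=get_image('wrist'); p=o['ee_pos']
print(proj(i,p-[0,0,.0912]),proj(i,[.483,.155,.045]),[(n,spot_point('wrist',n)[:1]) for n in('drift_tip','holder_mouth')])
f=lambda a,g:np.uint8(255*(a/255.)**g)
cv2.imwrite('pics/w8.png',cv2.resize(f(i['image'][160:310,220:420],.5),(800,600),interpolation=cv2.INTER_CUBIC))
```

```text
33.25 [0.48274545 0.15487609 0.15532791] [ 0.34325078 -0.63576877 -0.97280785] [ 0.00046751 -0.05387437  0.02677947]
[np.float64(318.90414049773557), np.float64(238.98125494909914)] [np.float64(318.8242254570559), np.float64(230.88803847072424)] [('drift_tip', [{'location': [319.6, 238.9], 'score': 0.96}]), ('holder_mouth', [{'location': [318.1, 230.7], 'score': 0.94}])]
```

View pics/w8.png

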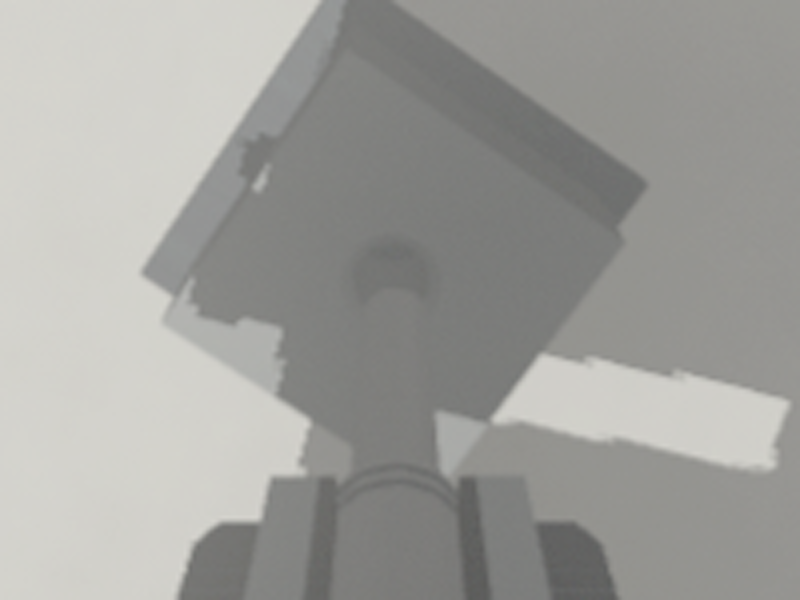

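The tip is at (319,239) and the holder mouth at (318,230.6), both as predicted for aligned axes. I'm inserting.

Call:
jog_arm([
  [[0, 0, -8], [0, 0, 0]],
  [[0, 0, -12], [0, 0, 0]],
  [[0, 0, -15], [0, 0, 0]],
  [[0, 0, -18], [0, 0, 0]],
  [[0, 0, -21], [0, 0, 0]],
  [[0, 0, -24], [0, 0, 0]],
  [[0, 0, -27], [0, 0, 0]],
  [[0, 0, -30], [0, 0, 0]],
  [[0, 0, -33], [0, 0, 0]],
  [[0, 0, -33], [0, 0, 0]],
])

```text
clock: 34.65
ee_pos: [0.4829, 0.1548, 0.1233]
tool_rot: [-0.097, -0.7, -0.097, 0.701]
force: [0.5, 0.8, -2.2]
gripper_width: 0.146
```

Call:
jog_arm([
  [[0, 0, -5], [0, 0, 0]],
  [[0, 0, -10], [0, 0, 0]],
  [[0, 0, -15], [0, 0, 0]],
  [[0, 0, -19], [0, 0, 0]],
  [[0, 0, -22], [0, 0, 0]],
  [[0, 0, -24], [0, 0, 0]],
  [[0, 0, -25], [0, 0, 0]],
  [[0, 0, -25], [0, 0, 0]],
  [[0, 0, -25], [0, 0, 0]],
  [[0, 0, -25], [0, 0, 0]],
])

```text
clock: 35.9
ee_pos: [0.483, 0.1548, 0.0986]
tool_rot: [0.097, 0.7, 0.097, -0.7]
force: [-0.6, -0.7, -1.0]
gripper_width: 0.152
```

Call:
jog_arm([
  [[0, 0, -0.5], [0, 0, 0]],
  [[0, 0, -1], [0, 0, 0]],
  [[0, 0, -1.5], [0, 0, 0]],
  [[0, 0, -2], [0, 0, 0]],
  [[0, 0, -2.4], [0, 0, 0]],
  [[0, 0, -2.7], [0, 0, 0]],
  [[0, 0, -3], [0, 0, 0]],
  [[0, 0, -3], [0, 0, 0]],
  [[0, 0, -3], [0, 0, 0]],
  [[0, 0, -3], [0, 0, 0]],
])

```text
clock: 37.15
ee_pos: [0.483, 0.1548, 0.0956]
tool_rot: [0.097, 0.7, 0.097, -0.7]
force: [0.3, 0.7, 2.0]
gripper_width: 0.151
```

It is standing on the floor. I'm releasing and retreating straight up.

Call:
jog_arm([
  [[0, 0, 0], [0, 0, 0]],
  [[0, 0, 0], [0, 0, 0]],
  [[0, 0, 0], [0, 0, 0]],
  [[0, 0, 0], [0, 0, 0]],
  [[0, 0, 0], [0, 0, 0]],
  [[0, 0, 0], [0, 0, 0]],
  [[0, 0, 0], [0, 0, 0]],
  [[0, 0, 0], [0, 0, 0]],
  [[0, 0, 0], [0, 0, 0]],
  [[0, 0, 0], [0, 0, 0]],
], fingers=0)

```text
clock: 38.4
ee_pos: [0.483, 0.1548, 0.0955]
tool_rot: [0.097, 0.7, 0.097, -0.7]
force: [-0.1, 0.8, -0.1]
gripper_width: 1.001
```

Call:
jog_arm([
  [[0, 0, 5], [0, 0, 0]],
  [[0, 0, 20], [0, 0, 0]],
  [[0, 0, 40], [0, 0, 0]],
  [[0, 0, 60], [0, 0, 0]],
  [[0, 0, 85], [0, 0, 0]],
  [[0, 0, 110], [0, 0, 0]],
  [[0, 0, 135], [0, 0, 0]],
  [[-50, 0, 150], [0, 0, 0]],
  [[-90, 0, 150], [0, 0, 0]],
  [[-90, 0, 150], [0, 0, 0]],
])

```text
clock: 39.65
ee_pos: [0.3914, 0.1551, 0.247]
tool_rot: [0.098, 0.701, 0.097, -0.7]
force: [0.1, 1.0, 0.1]
gripper_width: 1.0
```

Run:
```python
from h import *
o=observe(); print(o['clock'],o['ee_pos'],o['force'],o['gripper_width'])
i=get_image('wrist'); s=get_image('side')
for n,im in(('wrist',i),('side',s)):
    for t,z in(('drift_grip',.1115),('vial',0)):
        for q in spot_point(n,t)[:1]: print(n,t,q,at_z(im,q['location'],z))
cv2.imwrite('pics/w9.png',np.hstack([cv2.resize(i['image'],(400,300)),cv2.resize(s['image'][180:360,170:410],(400,300))]))
```

```text
39.65 [0.39143643 0.15505569 0.2469941 ] [0.08772304 0.99583628 0.10451057] 1.0000134314287017
wrist drift_grip {'location': [353.0, 102.4], 'score': 0.8} [0.48344826 0.15568289 0.1115    ]
wrist vial {'location': [439.3, 98.4], 'score': 0.79} [0.52046186 0.06659634 0.        ]
side drift_grip {'location': [267.6, 279.3], 'score': 0.75} [0.48606227 0.14974856 0.1115    ]
side vial {'location': [285.3, 289.5], 'score': 0.77} [0.51956991 0.06600122 0.        ]
```

View pics/w9.png

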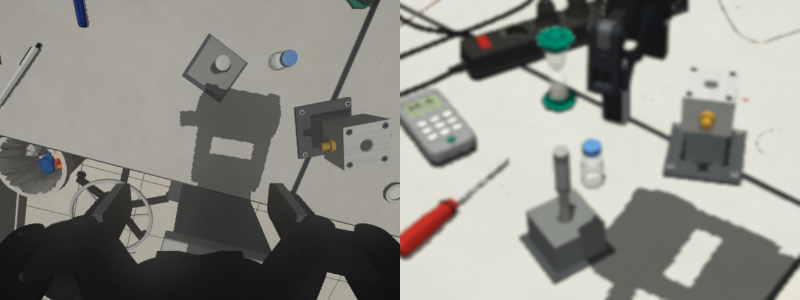

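The drift stands upright in its holder (side crop (562,185)). The vial and the rest are undisturbed, and the gripper is clear of everything.

```bash
python3 -c "
from rig import close_job; print(close_job())"
```

```text
the job is handed in; nothing more can be done
None
```

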